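# Free the round lens block from under its retaining bar

### The job

Lift the steel retaining bar up out of the two open brackets of the lens block cradle and lay it lengthwise in the middle of the black rubber mat, finger tab up. Then take the round-shanked lens block that it held out of the cradle and stand it upright in the low grey tray on the other side of the cradle from the mat.

Things in the scene. Friction and masses are not known exactly. Their poses are not given: they have to be found in the camera images.
- bar_grip (a point): Centre of the finger tab on the steel retaining bar: grip here. Bar 230 x 16 x 12 mm high, 0.33 kg; tab 40 mm long along the bar, 12 thick, 24 high. Point 24 mm above the bar's underside, 12 below the tab's top; y along the bar, x across, z up. The bar lies loose in two open-topped slots 200 mm apart (22 wide, 17 deep, bracket tops 80 mm above the counter), 4 mm above the blocks it holds.
- block_center (a point): Centre (half-way up) of the wanted red lens block: 54 mm tall, round shank 28 mm in diameter, foot 38 mm in diameter and 6 thick, 40 g; z up. Stands loose under one half of the bar in a channel along the bar (46 mm wide, 5 deep; its rail tops are 22 mm below this point). The other block under the bar has a flat 28 x 12 mm shank; a round spare stands on the open counter.
- mat: Black rubber mat fixed to the counter, 280 x 130 x 3 mm. Origin at the centre of its underside; x along its length, y across, z up. It lies either to the left or to the right of the cradle.
- tray: Low open grey plastic tray fixed to the counter, 200 x 160 mm outside, 25 mm high, walls and floor 5 mm thick. Origin at the centre of its underside; x along its 200 mm side, z up. It lies on the other side of the cradle from the mat.
Not all that is in view belongs to the job. Leave any blue look-alike of the part that bears block_center alone.

How it is judged:
By the outcome, as a careful person would: the job done as asked, in the order asked, and still so for the second after the job is handed in, with the robot touching nothing.
It also fails if it takes over 58 s, if anything falls off the work surface, if the arm or the gripper's body presses on something with over 40 N, if the wrist force passes 120 N, or if a joint passes its speed limit or range.

### The arm

A 6-joint arm with a two-finger parallel gripper is mounted at the origin on the work surface. World frame = base frame: x ahead of the robot, y to its left, z up, the work surface at z = 0. Lengths are in m, angles in rad, forces in N, time in s.
With the tool pointing down it reaches from about 0.3 to 0.825 m from the base axis. Payload 5.4 kg.
Tool frame: the origin (TCP) lies at the very end of the fingers, on their centre line; the grasp point (between the pads) lies 19 mm behind it; z points along the fingers, x is the direction in which the jaws open and shut, and the axes are right-handed (so a half turn about z gives the same grasp; the last joint's range is limited). The gripper opens to 92 mm and grips with 3 to 60 N. Pads are 20 mm wide; open, the fingers measure 128 mm over their backs; the gripper's body (75 mm by 189 mm) begins 69 mm behind the grasp point.
Start: joints at [0.916, 0.158, 1.597, -0, 1.386, -0.21], TCP at [0.247, 0.519, 0.215] pointing down, gripper open.
Joint ranges: [-2.91, 2.91], [-0.94, 2.29], [0.18, 2.7], [-1.29, 4.43], [0.17, 2.64], [-3, 3]. Speed limits (rad/s): [2.57, 2.57, 3.14, 3.14, 3.14, 3.14].

### API

Orientations are given as a rotation vector (axis times angle).
In Python, from workcell import bot gives the robot as it stands. Calls block until the motion is done:
- bot.goto(position, orientation): joint-space move of the TCP to a pose.
- bot.line_to(position, rot=None, max_speed=0.15): straight line of the TCP; rot=None keeps the orientation; max_speed is the mean speed in m/s.
- bot.set_joints(angles): joint-space move.
- bot.set_gripper(opening, newtons=None): opening from 0.0 (shut) to 1.0 (fully open); newtons is the grip in N (None keeps the last); returns when the fingers have stopped.
- bot.hold(seconds).
- bot.inverse_kinematics(position, orientation): joint angles nearest the present ones, or None.
- bot.read_camera(name): name is "side" or "top" or "wrist"; returns a dict with "pixels" (420x560x3 uint8, blue, green, red), "fx", "fy", "cx", "cy" (pixels), "R" (3x3) and "t" (3): a world point X has camera coordinates R X + t. Camera axes: x right, y down, z forward; pixel columns grow to the right and rows downward; lengths in m; the calibration is good to about 2 mm. A picture is of the moment at which its call begins. There is no depth.
A pose or a line that the arm cannot do raises bot.MotionError and nothing moves.
- bot.job_done(): hands the job in, once; it reports no verdict.
Readings, each from a call of its own:
- bot.current_clock(): time.
- bot.current_joints(): joint angles.
- bot.current_joint_vel(): joint speeds.
- bot.current_effort(): joint torques, N m.
- bot.current_ee_pos(): TCP position.
- bot.current_tool_rot(): TCP orientation.
- bot.current_contact_force(): force on the tool from outside, world axes, zero at the start.
- bot.current_ft_torque(): the same for the moment, N m.
- bot.current_opening(): opening from 0.0 (shut) to 1.0 (fully open).
Only numpy, scipy, OpenCV 4.12 (cv2) and the standard library are available. Lean on these libraries where they do the work, as an engineer would, in place of code of your own. Each camera call takes 0.05 s, during which the arm holds its last target.

## Working session

There is one attempt and no reset: what is moved stays moved. The work goes in short steps, each a Python script; the robot and the scene stay as the last script left them, time stands still between calls to the robot, and variables do not carry over. Pictures are saved under pics/ and viewed, and the job is handed in when it is done.

```bash
mkdir -p pics; ls
python3 - <<'E'
from workcell import bot
import cv2,pickle
d={}
for n in ["side","top","wrist"]:
    c=bot.read_camera(n); d[n]=c
    cv2.imwrite(f"pics/{n}0.png",c["pixels"]); print(n,c["fx"],c["cx"],c["cy"],c["R"],c["t"])
pickle.dump(d,open("cam0.pkl","wb"))
print(bot.current_clock())
E
```

```text
pics
side 429.86686181347386 280.9572715305479 211.80983549676594 [[-0.73222579 -0.68080761  0.0186116 ]
 [-0.527429    0.54955042 -0.64792977]
 [ 0.43088751 -0.48424718 -0.76147267]] [0.37031344 0.34969795 0.66567703]
top 468.16886058370176 275.7893019164375 206.7520014736351 [[-0.02082326 -0.9996841  -0.01407439]
 [-0.99793141  0.02163904 -0.06053637]
 [ 0.0608218   0.01278471 -0.99806676]] [0.02611501 0.52290817 1.14824478]
wrist 289.65716169450803 275.9363708905599 204.067456411592 [[ 4.29774337e-01  9.02935918e-01 -8.64321580e-04]
 [ 8.68239279e-01 -4.12996441e-01  2.74944531e-01]
 [ 2.47900331e-01 -1.18914542e-01 -9.61459702e-01]] [-0.57403816 -0.02994342  0.39097999]
0.15
```

View pics/top0.png

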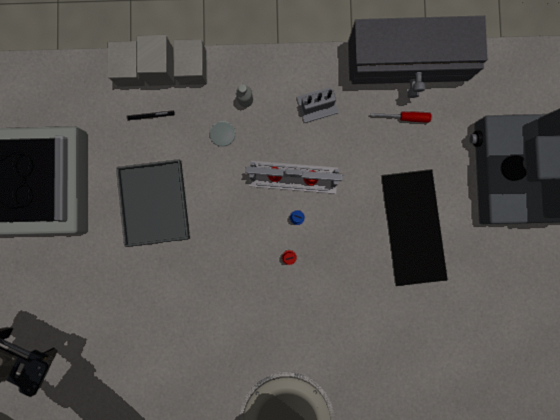

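View pics/side0.png

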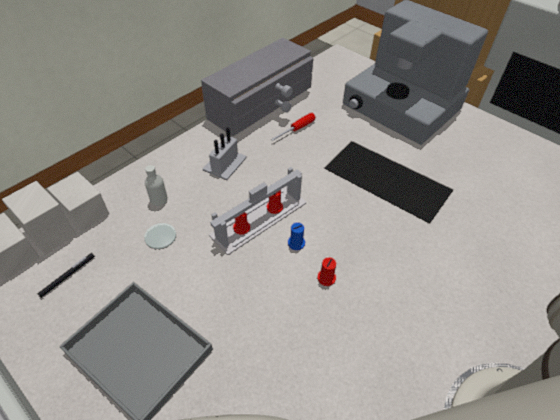

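View pics/wrist0.png

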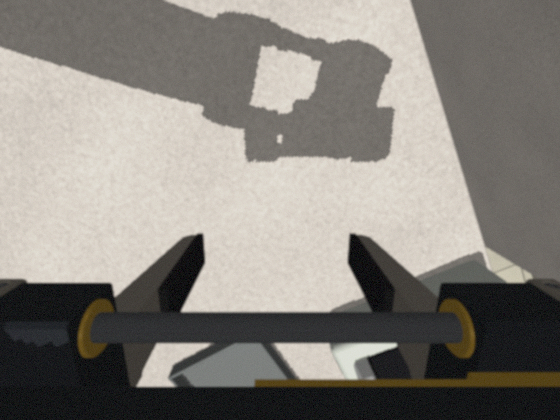

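The top view shows the tray on the left at (153,203), the cradle at (293,177) and the mat on the right at (415,228). A spare red block stands at (289,258) and a blue one at (297,217). I'll enlarge the cradle.

Run:
```python
import cv2,pickle,numpy as np
d=pickle.load(open("cam0.pkl","rb"))
a=d["top"]["pixels"][150:205,235:350]; b=d["side"]["pixels"][165:250,200:315]
a=cv2.resize(a,None,fx=5.2,fy=5.2,interpolation=2)
b=cv2.resize(b,None,fx=5.2,fy=5.2,interpolation=2)
cv2.imwrite("pics/ta.png",a);cv2.imwrite("pics/sb.png",b);print(a.shape,b.shape)
```

```text
(286, 598, 3) (442, 598, 3)
```

View pics/ta.png

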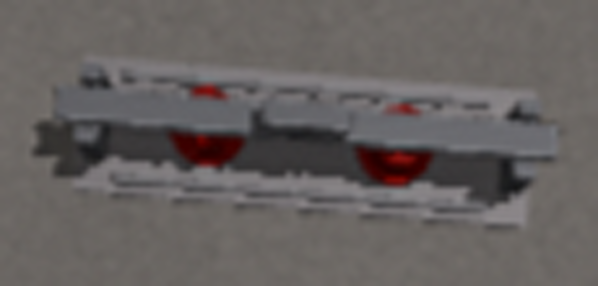

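View pics/sb.png

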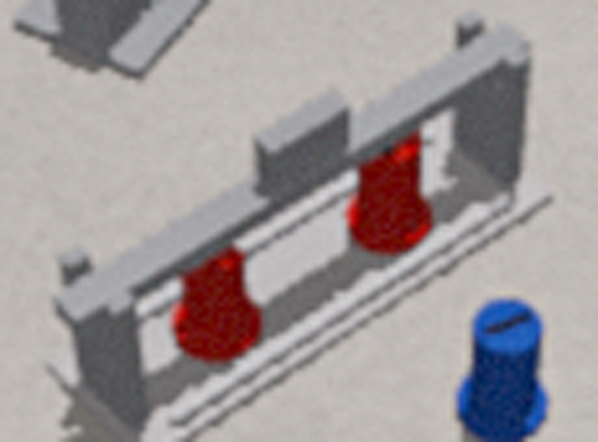

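Two red blocks sit under the bar, at top-view pixels (275,176) and (311,181). The spare (289,258) is out on the counter, and the blue look-alike is excluded. Side shape alone doesn't settle round against flat, so I'll localise roughly and then look with the wrist camera.

```bash
cat > h.py <<'E'
import numpy as np,cv2,pickle
from scipy.spatial.transform import Rotation as Ro
def ray(c,uv):
    R=np.array(c["R"]);t=np.array(c["t"])
    d=R.T@np.array([(uv[0]-c["cx"])/c["fx"],(uv[1]-c["cy"])/c["fy"],1.0])
    return -R.T@t,d/np.linalg.norm(d)
def onz(c,uv,z):
    o,d=ray(c,uv); return o+d*(z-o[2])/d[2]
def tri(obs):
    A=np.zeros((3,3));b=np.zeros(3);L=[]
    for c,uv in obs:
        o,d=ray(c,uv);P=np.eye(3)-np.outer(d,d);A+=P;b+=P@o;L.append((o,P))
    X=np.linalg.solve(A,b); return X,[float(np.linalg.norm(P@(X-o))) for o,P in L]
def proj(c,X):
    p=np.array(c["R"])@np.array(X)+np.array(c["t"]); return np.array([c["cx"]+c["fx"]*p[0]/p[2],c["cy"]+c["fy"]*p[1]/p[2]])
def down(yaw):  # tool z down, tool x (jaws) at yaw in world
    x=np.array([np.cos(yaw),np.sin(yaw),0]);z=np.array([0,0,-1.]);y=np.cross(z,x)
    return Ro.from_matrix(np.stack([x,y,z],1)).as_rotvec()
def snap(name,f):
    from workcell import bot
    c=bot.read_camera(name);cv2.imwrite(f"pics/{f}.png",c["pixels"]);pickle.dump(c,open(f"{f}.pkl","wb"));return c
def load(f): return pickle.load(open(f+".pkl","rb"))
E
python3 - <<'E'
from h import *
from workcell import bot
d=pickle.load(open("cam0.pkl","rb"))
T,S,W=d["top"],d["side"],d["wrist"]
# tab top center from crops
print("tab",tri([(T,(235+304/5.2,150+116/5.2)),(S,(200+302/5.2,165+118/5.2))]))
for a in [((55,100),(62,290)),((556,140),(505,45))]:
    print("barend",tri([(T,(235+a[0][0]/5.2,150+a[0][1]/5.2)),(S,(200+a[1][0]/5.2,165+a[1][1]/5.2))]))
Rt=Ro.from_rotvec(bot.current_tool_rot()).as_matrix();p=np.array(bot.current_ee_pos())
cw=-W["R"].T@W["t"]; print("cam in tool",Rt.T@(cw-p)); print("axes cam in tool\n",Rt.T@W["R"].T, Rt)
# mat & tray
g=cv2.cvtColor(T["pixels"],cv2.COLOR_BGR2GRAY)
def rect(m,roi,c,z,nm):
    mm=np.zeros_like(m);x0,y0,x1,y1=roi;mm[y0:y1,x0:x1]=m[y0:y1,x0:x1]
    cs,_=cv2.findContours(mm,cv2.RETR_EXTERNAL,cv2.CHAIN_APPROX_NONE);k=max(cs,key=cv2.contourArea)
    P=np.array([onz(c,q[0],z)[:2] for q in k],np.float32)*1000
    print(nm,cv2.boundingRect(k),cv2.minAreaRect(P))
    print(np.round(cv2.boxPoints(cv2.minAreaRect(P))))
rect((g<40).astype(np.uint8),(375,160,455,295),T,.003,"mat top")
gs=cv2.cvtColor(S["pixels"],cv2.COLOR_BGR2GRAY)
rect((gs<40).astype(np.uint8),(315,130,465,225),S,.003,"mat side")
print(T["pixels"][203,100:200:3].tolist())
E
```

```text
tab (array([ 0.596874  , -0.02843456,  0.10395098]), [0.0002011139172578827, 0.00020111391725777415])
barend (array([0.60916313, 0.08361903, 0.08828713]), [0.0007338089247909711, 0.0007338089247910978])
barend (array([ 0.58974911, -0.14346324,  0.06629626]), [0.002107913324561779, 0.0021079133245617645])
cam in tool [-0.00043395 -0.07900482 -0.16977831]
axes cam in tool
 [[ 9.99999708e-01  3.66368134e-04  6.71335964e-04]
 [-5.36987167e-04  9.61379850e-01  2.75224446e-01]
 [-5.44575401e-04 -2.75224726e-01  9.61379766e-01]] [[ 4.30258731e-01  9.02705195e-01 -8.68599769e-04]
 [ 9.02704513e-01 -4.30259510e-01 -1.14691882e-03]
 [-1.40905289e-03 -2.90617096e-04 -9.99998965e-01]]
mat top (382, 170, 65, 116) ((465.6378173828125, -327.9647216796875), (277.65692138671875, 128.52914428710938), 5.556248188018799)
[[ 321. -277.]
 [ 334. -405.]
 [ 610. -378.]
 [ 598. -251.]]
mat side (326, 142, 126, 81) ((466.58782958984375, -328.7438659667969), (274.2686767578125, 124.35551452636719), 5.396900177001953)
[[ 324. -280.]
 [ 336. -404.]
 [ 609. -378.]
 [ 597. -254.]]
[[98, 101, 106], [96, 99, 103], [99, 102, 106], [97, 100, 104], [99, 102, 107], [95, 100, 103], [99, 102, 107], [46, 46, 45], [55, 56, 54], [63, 63, 60], [62, 62, 60], [61, 61, 60], [61, 62, 60], [62, 62, 60], [61, 61, 60], [62, 63, 61], [62, 62, 61], [63, 62, 61], [63, 62, 60], [63, 63, 61], [62, 63, 61], [63, 64, 61], [63, 63, 61], [64, 64, 62], [63, 62, 62], [63, 63, 62], [63, 63, 61], [63, 63, 62], [43, 43, 41], [99, 103, 107], [99, 102, 107], [102, 106, 111], [97, 101, 105], [102, 105, 109]]
```

Run:
```python
from h import *
from workcell import bot
T=pickle.load(open("cam0.pkl","rb"))["top"];S=pickle.load(open("cam0.pkl","rb"))["side"]
for c,roi,nm,th in [(T,(110,155,195,250),"top",75),(S,(55,280,215,420),"side",130)]:
    g=cv2.cvtColor(c["pixels"],cv2.COLOR_BGR2GRAY)
    m=(g<th).astype(np.uint8);mm=np.zeros_like(m);x0,y0,x1,y1=roi;mm[y0:y1,x0:x1]=m[y0:y1,x0:x1]
    cs,_=cv2.findContours(mm,0,cv2.CHAIN_APPROX_NONE);k=max(cs,key=cv2.contourArea)
    P=np.array([onz(c,q[0],.025)[:2] for q in k],np.float32)*1000
    r=cv2.minAreaRect(P);print(nm,cv2.boundingRect(k),r,np.round(cv2.boxPoints(r)).tolist())
y=-0.085
bot.goto([.65,.06,.21],down(y)); print(bot.current_ee_pos(),bot.current_joints(),bot.current_clock())
snap("wrist","w1")
bot.line_to([.55,.06,.21],max_speed=.2)
snap("wrist","w2");print(bot.current_clock())
```

```text
top (117, 160, 73, 87) ((538.8504638671875, 319.67645263671875), (200.68780517578125, 163.6433563232422), 5.848637580871582) [[431.0, 391.0], [447.0, 228.0], [647.0, 249.0], [630.0, 411.0]]
side (60, 283, 153, 137) ((536.3349609375, 323.8982849121094), (208.36868286132812, 163.69764709472656), 5.509764671325684) [[425.0, 395.0], [440.0, 232.0], [648.0, 252.0], [632.0, 415.0]]
[0.64977476 0.06113841 0.21008879] [-9.11023845e-02  3.60131103e-01  1.36468641e+00  3.11215059e-04
  1.41684752e+00 -7.72177262e-03] 2.3333
3.0833
```

View pics/w1.png

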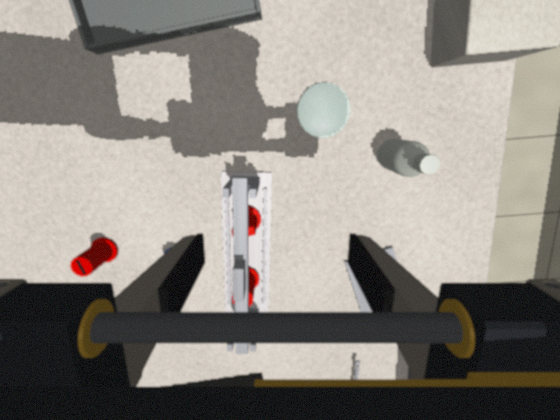

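View pics/w2.png

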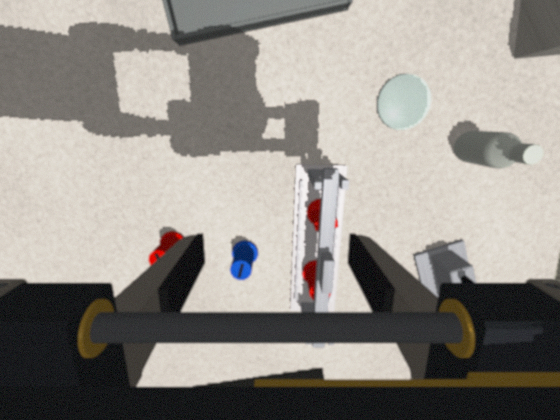

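Image up is +y, so the bar's lower half sits behind the fingers: w1 tab at (240,275), w2 tab at (325,280). I'll shift the view to -y.

```bash
python3 - <<'E'
from h import *
from workcell import bot
bot.line_to([.56,-.09,.19],max_speed=.25)
c=snap("wrist","w3")
bot.line_to([.64,-.09,.19],max_speed=.25)
e=snap("wrist","w4");print(bot.current_clock())
for n,c in (("w3",c),("w4",e)):
    u,v=proj(c,(.597,-.03,.09)).astype(int);print(u,v)
    cv2.imwrite(f"pics/{n}c.png",cv2.resize(c["pixels"][10:260,u-75:u+75],None,fx=2.4,fy=2.4,interpolation=2))
E
python3 -c "
import cv2,numpy as np
cv2.imwrite('pics/w34.png',np.hstack([cv2.imread('pics/w3c.png'),cv2.imread('pics/w4c.png')]))"
```

```text
4.4083
312 139
225 147
```

View pics/w34.png

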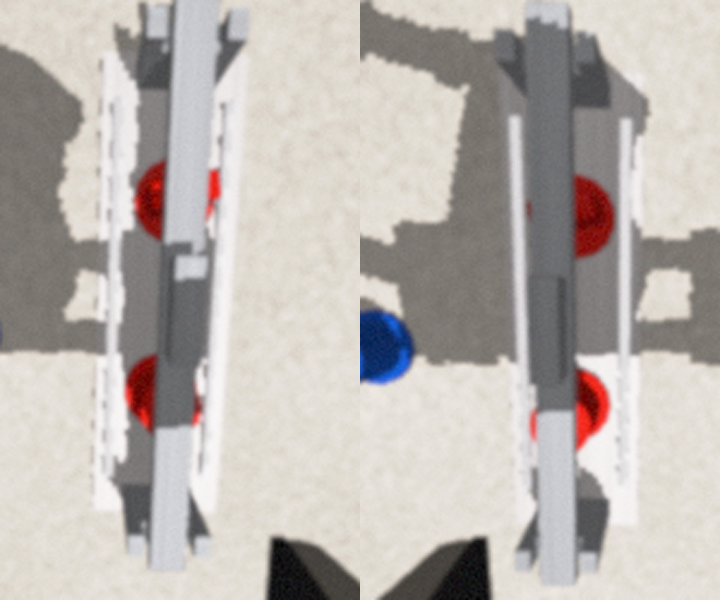

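Run:
```python
from h import *
o=[]
for n,u0 in (("w3",312-25),("w4",225-25)):
    c=load(n)["pixels"][105:175,u0:u0+50].astype(float)
    c=np.clip((c-40)*2.2,0,255).astype(np.uint8)
    c=cv2.resize(c,None,fx=8,fy=8,interpolation=cv2.INTER_NEAREST);o.append(c)
cv2.imwrite("pics/z34.png",np.hstack(o))
```

```text
(no output)
```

View pics/z34.png

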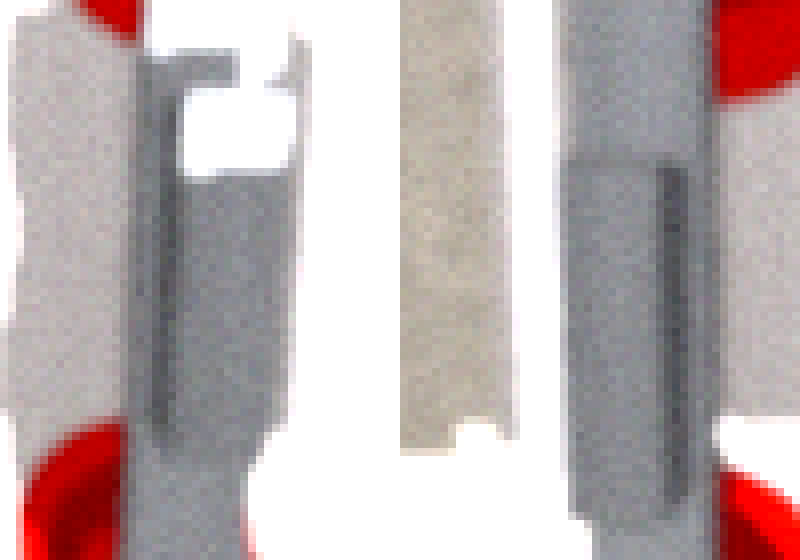

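Run:
```python
from h import *
a=load("w3");b=load("w4")
A=[(182,92),(298,92),(280,447),(168,442)];B=[(568,160),(662,160),(672,520),(575,516)]
f=lambda p:(287+p[0]/8-.5,105+p[1]/8-.5); g=lambda p:(200+(p[0]-400)/8-.5,105+p[1]/8-.5)
X=[]
for p,q in zip(A,B):
    x,r=tri([(a,f(p)),(b,g(q))]);X.append(x);print(x.round(4),np.round(r,4))
X=np.array(X);print("ctr",X.mean(0));d=X[:2].mean(0)-X[2:].mean(0);print(np.linalg.norm(d),np.degrees(np.arctan2(d[1],d[0])))
# bar lower end & upper end in w3,w4 (crop 2.4): top-face edge centres
lo=tri([(a,(312-75+168/2.4,10+568/2.4)),(b,(225-75+(557-360)/2.4,10+583/2.4))]);print("low end",lo)
hi=tri([(a,(312-75+197/2.4,10+120/2.4)),(b,(225-75+(548-360)/2.4,10+120/2.4))]);print("hi (mid pt)",hi)
# blocks: feet by red mask in both
for n,c in (("w3",a),("w4",b)):
    h=cv2.cvtColor(c["pixels"],cv2.COLOR_BGR2HSV);m=(((h[...,0]<8)|(h[...,0]>172))&(h[...,1]>170)&(h[...,2]>60)).astype(np.uint8)
    k,l,s,ce=cv2.connectedComponentsWithStats(m)
    print(n,[(s[i].tolist()) for i in range(1,k) if s[i][4]>30])
```

```text
[ 0.5955 -0.0095  0.0906] [0. 0.]
[ 0.6071 -0.0105  0.0983] [0.0001 0.0001]
[ 0.6035 -0.049   0.0991] [0.0004 0.0004]
[ 0.5916 -0.0483  0.0937] [0.0006 0.0006]
ctr [ 0.59942247 -0.02931375  0.09542286]
0.03889483802095122 84.42104068150236
low end (array([ 0.58759993, -0.14135184,  0.07737897]), [6.438137500781174e-05, 6.438137500775063e-05])
hi (mid pt) (array([0.60785096, 0.04023879, 0.08213805]), [0.003588711927073865, 0.0035887119270738522])
w3 [[294, 78, 11, 31, 239], [102, 122, 50, 30, 1140], [290, 159, 12, 30, 240]]
w4 [[240, 84, 15, 33, 389], [27, 128, 61, 30, 1378], [240, 165, 13, 31, 266], [353, 343, 17, 33, 501]]
```

Bar tab centre is at about (0.599, -0.029) with its top near 0.095–0.099, and the bar axis is 84.6°. Now gripping it.

Run:
```python
from h import *
from workcell import bot
y=-0.095
bot.goto([.5995,-.0295,.16],down(y))
bot.line_to([.5995,-.0295,.079],max_speed=.08)
print(bot.current_ee_pos(),bot.current_contact_force())
bot.set_gripper(0.0,30); print(bot.current_opening()*92,bot.current_contact_force())
bot.line_to([.5995,-.0295,.094],max_speed=.05)
print(bot.current_ee_pos(),bot.current_contact_force(),bot.current_ft_torque(),bot.current_opening()*92,bot.current_clock())
snap("side","s1")
cv2.imwrite("pics/s1c.png",cv2.resize(load("s1")["pixels"][150:260,180:330],None,fx=5,fy=5,interpolation=2))
```

```text
[ 0.60006625 -0.02959604  0.07973534] [ 0.05083899 -0.15364976 -0.59908728]
11.673396097793239 [-0.32113452  0.29778047  0.93348747]
[ 0.59952886 -0.02950544  0.09425606] [ 0.82750271  0.53795447 -3.83903516] [-0.04553479  0.04275843 -0.02770757] 11.620624540807917 7.6167
```

View pics/s1c.png

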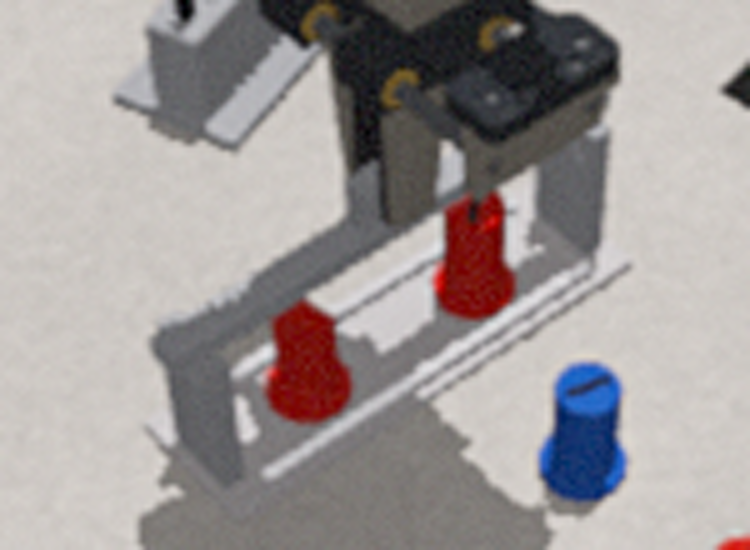

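The bar is gripped on the tab (11.7 mm) and lifts cleanly at about 3.3–3.8 N. Carrying it to the mat.

Run:
```python
from h import *
from workcell import bot
bot.line_to([.5995,-.0295,.17],max_speed=.12)
bot.goto([.466,-.328,.12],down(-1.475))
f0=np.array(bot.current_contact_force());print(bot.current_opening()*92,f0)
bot.line_to([.466,-.328,.03],max_speed=.1)
z=.03
while z>.012:
    z-=.0015; bot.line_to([.466,-.328,z],max_speed=.03)
    f=np.array(bot.current_contact_force());print(round(z,4),round(f[2]-f0[2],2),np.round(bot.current_ee_pos()[2],4))
    if f[2]-f0[2]>2.0: break
print(bot.current_clock())
for n in ("side","top"): snap(n,n+"2")
a=load("top2")["pixels"][150:300,350:480];b=load("side2")["pixels"][110:260,310:470]
cv2.imwrite("pics/m2.png",np.hstack([cv2.resize(a,(390,450),interpolation=2),cv2.resize(b,(400,450),interpolation=2)]))
```

```text
11.911878340909102 [-1.22262494 -0.83978536 -4.01317802]
0.0285 0.56 0.0289
0.027 -0.18 0.0269
0.0255 0.19 0.0253
0.024 -0.38 0.0238
0.0225 1.06 0.0223
0.021 0.08 0.0208
0.0195 -0.37 0.0194
0.018 8.98 0.0189
12.75
```

View pics/m2.png

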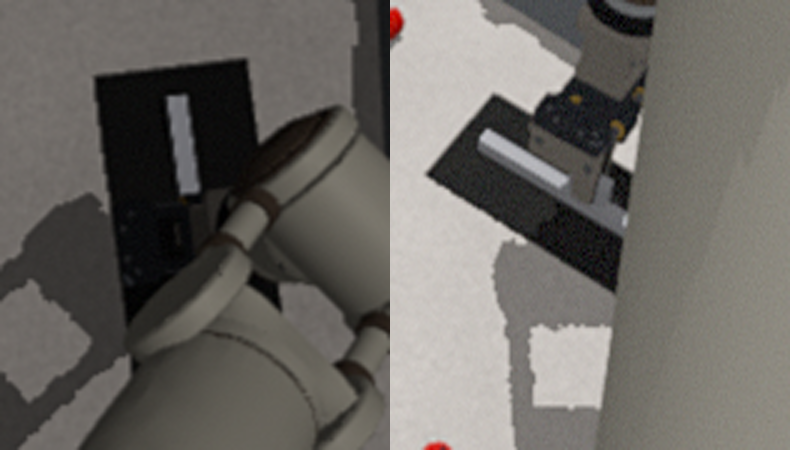

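The bar touched down at TCP z 0.019, lengthwise and centred on the mat. Releasing it, then viewing the blocks from two places.

Run:
```python
from h import *
from workcell import bot
bot.set_gripper(0.5); bot.line_to([.466,-.328,.12],max_speed=.12)
bot.goto([.56,-.1,.18],down(-.095)); bot.set_gripper(1.0)
a=snap("wrist","w5"); t=snap("top","t5")
bot.line_to([.64,-.1,.18],max_speed=.2); b=snap("wrist","w6")
s=snap("side","s6")
print(bot.current_clock())
o=[]
for c in (a,b):
    u,v=proj(c,(.597,-.03,.04)).astype(int);print(u,v)
    cv2.imwrite
    o.append(cv2.resize(c["pixels"][v-80:v+80,u-65:u+65],None,fx=3,fy=3,interpolation=2))
cv2.imwrite("pics/w56.png",np.hstack(o))
o=[cv2.resize(t["pixels"][150:300,350:480],(390,450),interpolation=2),cv2.resize(s["pixels"][110:260,310:470],(400,450),interpolation=2)]
cv2.imwrite("pics/m3.png",np.hstack(o))
```

```text
17.0667
306 126
230 133
```

View pics/w56.png

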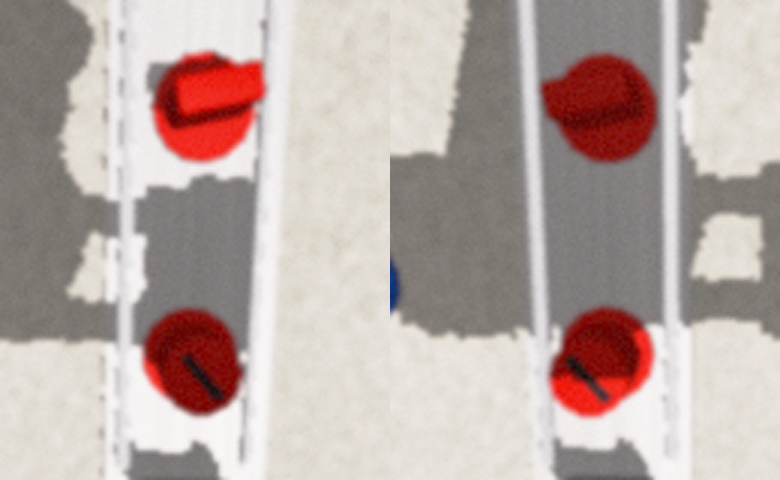

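View pics/m3.png

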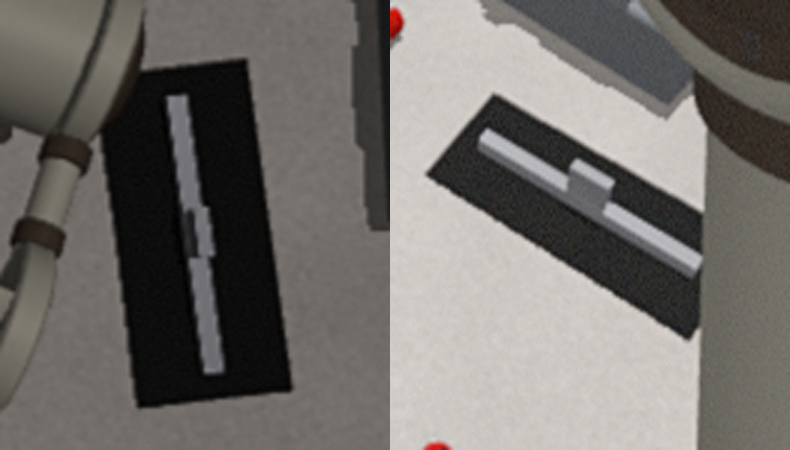

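The crop of w5 (left) and w6 (right) shows two blocks. The upper one at crop (205,105) has a flat narrow shank, so it isn't the one. The lower one at (192,362) is a round cylinder with a slotted top, standing in the cradle, so it's the wanted block. The bar lies tab up, centred on the mat. Measuring the round block next.

Run:
```python
from h import *
a=load("w5");b=load("w6")
f=lambda p,u,v:(u-65+p[0]/3-.33,v-80+p[1]/3-.33)
print(tri([(a,f((202.5,378),306,126)),(b,f((196.5,379),230,133))]))
# red comps: fit
for n,c in (("w5",a),("w6",b)):
    h=cv2.cvtColor(c["pixels"],cv2.COLOR_BGR2HSV);m=(((h[...,0]<8)|(h[...,0]>172))&(h[...,1]>150)&(h[...,2]>50)).astype(np.uint8)
    m=cv2.morphologyEx(m,cv2.MORPH_CLOSE,np.ones((7,7)))
    cs,_=cv2.findContours(m,0,2)
    q=proj(c,(.59,-.065,.03))
    k=min([k for k in cs if cv2.contourArea(k)>200],key=lambda k:np.hypot(*(np.array(cv2.minEnclosingCircle(k)[0])-q)))
    M=cv2.moments(k);ce=(M["m10"]/M["m00"],M["m01"]/M["m00"]);print(n,ce,cv2.contourArea(k),onz(c,ce,.032),cv2.boundingRect(k))
```

```text
(array([ 0.59390612, -0.07397901,  0.06002229]), [8.039621383921365e-05, 8.0396213839231e-05])
w5 (304.8500327439424, 165.66579349487012) 763.5 [ 0.59338615 -0.07206724  0.032     ] (289, 149, 32, 34)
w6 (235.0112543482709, 173.0439942705136) 814.5 [ 0.59514044 -0.07275984  0.032     ] (219, 156, 33, 35)
```

Run:
```python
from h import *
from workcell import bot
P=[.594,-.0735]
bot.goto(P+[.11],down(-.095))
bot.line_to(P+[.022],max_speed=.08)
print(bot.current_ee_pos(),bot.current_contact_force())
bot.set_gripper(0.0,15);print(bot.current_opening()*92,bot.current_contact_force())
bot.line_to(P+[.05],max_speed=.06)
print(bot.current_opening()*92,bot.current_clock())
s=snap("side","s7");w=snap("wrist","w7")
cv2.imwrite("pics/s7c.png",np.hstack([cv2.resize(s["pixels"][150:260,180:330],None,fx=3,fy=3,interpolation=2),cv2.resize(w["pixels"][100:320,190:370],(270,330))]))
```

```text
[ 0.59463272 -0.07371611  0.02274317] [ 0.5695236  -0.53004413 -0.40815731]
27.645151658155186 [ 0.44105215 -0.21386434 -0.05456917]
27.8147562854376 20.3583
```

View pics/s7c.png

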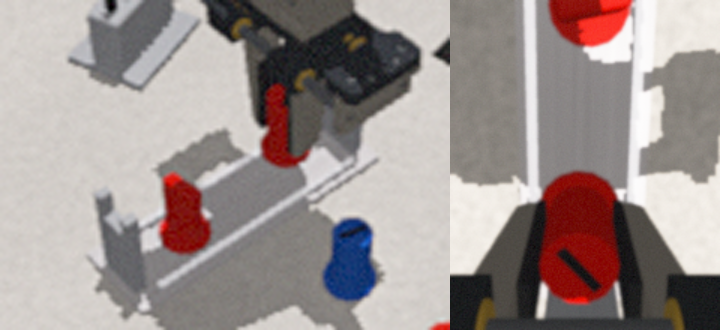

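The round block is held at 27.8 mm and upright. Carrying it to the tray.

Run:
```python
from h import *
from workcell import bot
bot.line_to([.594,-.0735,.15],max_speed=.12)
bot.goto([.538,.321,.12],down(.096))
bot.hold(.3);f0=np.array(bot.current_contact_force())
bot.line_to([.538,.321,.028],max_speed=.1)
z=.028
while z>.018:
    z-=.001; bot.line_to([.538,.321,z],max_speed=.02)
    f=np.array(bot.current_contact_force());print(round(z,4),round(f[2]-f0[2],2),np.round(bot.current_ee_pos()[2],4))
    if f[2]-f0[2]>2.5: break
print(bot.current_opening()*92)
bot.set_gripper(0.6); bot.line_to([.538,.321,.13],max_speed=.1)
bot.goto([.40,.25,.25],down(.5))
s=snap("side","s8");t=snap("top","t8");w=snap("wrist","w8");print(bot.current_clock())
cv2.imwrite("pics/f8.png",np.hstack([s["pixels"][:, :],cv2.resize(t["pixels"][150:260,110:200],(240,293)) if 0 else np.zeros((420,1,3),np.uint8)]))
cv2.imwrite("pics/f8t.png",t["pixels"])
```

```text
0.027 0.25 0.0275
0.026 0.26 0.026
0.025 0.73 0.0248
0.024 0.29 0.0239
0.023 -0.33 0.0229
0.022 0.18 0.022
0.021 7.57 0.022
27.534285476426753
28.8083
```

View pics/f8.png

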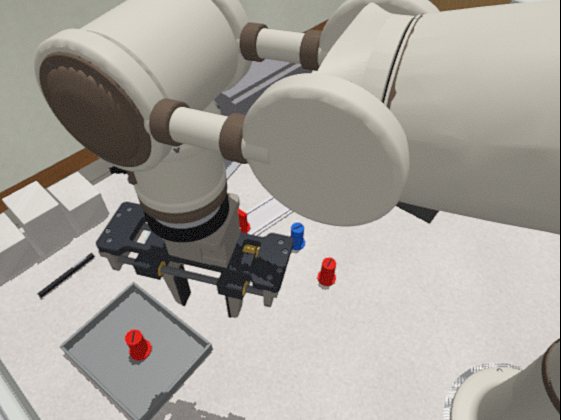

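View pics/f8t.png

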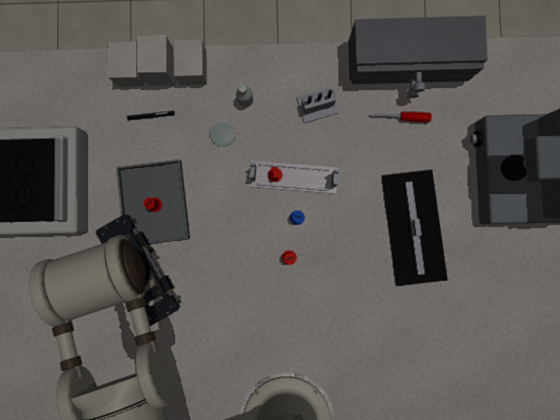

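The block stands in the tray: side (138,345), top (153,204). The bar is on the mat at (415,228). It looks slightly leaned in the side view, so I'll check that against the projected vertical.

Run:
```python
from h import *
s=load("s8");t=load("t8")
for n,c in(("s",s),("t",t)): print(n,proj(c,(.538,.321,.005)),proj(c,(.538,.321,.059)))
a=cv2.resize(s["pixels"][315:375,105:175],None,fx=6,fy=6,interpolation=2);b=cv2.resize(t["pixels"][185:225,130:175],(405,360),interpolation=2)
cv2.imwrite("pics/u8.png",np.hstack([a[:360],b[:360]]))
g=cv2.cvtColor(t["pixels"],cv2.COLOR_BGR2GRAY);m=(g>60).astype(np.uint8);mm=0*m;mm[176:280,395:432]=m[176:280,395:432]
k=max(cv2.findContours(mm,0,2)[0],key=cv2.contourArea)
r=cv2.minAreaRect(np.array([onz(t,q[0],.015)[:2] for q in k],np.float32)*1000);print(r)
```

```text
s [140.00388178 351.0378973 ] [132.3095451 337.6754603]
t [154.36851744 203.8418231 ] [148.24175875 202.34360288]
((464.6818542480469, -330.0591125488281), (229.51766967773438, 22.012832641601562), 5.494234561920166)
```

View pics/u8.png

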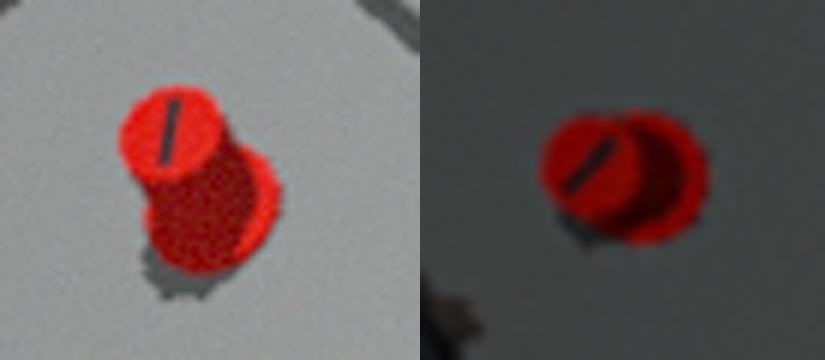

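```bash
python3 -c "
from workcell import bot
print(bot.current_contact_force());bot.job_done();print(bot.current_clock())"
```

```text
[ 0.18570896 -0.973594    0.08519889]
the job is handed in; nothing more can be done
the job is handed in; nothing more can be done
```

The bar is on the mat, the round-shanked block is standing in the tray, and I handed the job in at about 29 s of the 58 s allowed.

- **Bar:** I lifted it by its tab (gripped at 11.7 mm) and laid it lengthwise on the mat, tab up. The last check put its centre at (0.465, -0.330) and 5.5°. The mat's centre is (0.466, -0.328) at about 5.5°.
- **Block:** I took the round, slotted block from the cradle (gripped at 27.8 mm) and set it in the middle of the tray. In the side and top views, its foot and top match the projected vertical to within about 2 pixels, so it is upright. The flat-shanked block, the blue look-alike and the spare were not touched.
- **Disagreement:** The measured height of the tab's top scattered between 91 and 99 mm, against 99 mm from the text. I gripped at a height that suited both. The measured block top (60 mm) and both touchdown heights agreed with the text to about 1 mm.

Nothing failed. The highest touchdown force I read was about 9 N, and the robot was clear of everything when I handed in.

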